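Stopper a vial with the guarded bench press

ROBOT

A 6-joint arm with a two-finger parallel gripper is mounted at the origin on a cart in front of the work surface, level with it; the furniture and walls round the work are solid. World frame = base frame: x ahead of the robot, y to its left, z up, the work surface at z = 0. Lengths are in mm, angles in rad, forces in N, time in s.
With the tool pointing down it reaches from about 350 to 975 mm from the base axis. Payload 7.1 kg.
Tool frame: the origin (TCP) lies between the finger pads; the fingertips stand 25 mm ahead of it and the grasp point (between the pads) lies 6 mm ahead of it; z points along the fingers, y is the direction in which the jaws open and shut (so a half turn about z gives the same grasp; the last joint's range is limited). The gripper opens to 88 mm and grips with 3 to 60 N. Pads are 20 mm wide; open, the fingers measure 115 mm over their backs; the gripper's body (75 mm by 178 mm) begins 61 mm behind the grasp point.
Start: joints at [-1.268, 0.423, 1.63, -0, 1.089, -0.019], TCP at [197.689, -592.895, 247.675] pointing down, gripper open.
Joint ranges: [-3, 3], [-0.9, 2.11], [0.09, 2.58], [-1.31, 4.45], [0.11, 2.69], [-2.54, 2.54]. Speed limits (rad/s): [2.39, 2.39, 3.01, 3.14, 3.14, 3.14].

INTERFACE

Orientations are given as a rotation vector (axis times angle).
In Python, from rig import ctrl, eyes, hand_in gives the robot as it stands. The module is installed in compiled form; this text tells all that it offers.
- The arm moves only by the tool step_arm, never from a script. Its argument "rows" is a list of rows, each an object with "gripper": the finger opening in mm, from 0 to 87.8; "translation": the shift along the tool's x, y, z in mm, a list of three; "twist": the turn about the tool's z in degrees. In form: [{"gripper": gripper, "translation": [x, y, z], "twist": twist}, ...]. A call has 1 to 20 rows; each row shifts and turns the pose as measured when the row begins, along the tool's axes as they then stand; what a row does not reach is not made up. A row lasts 1/8 s, in which the tool goes at most 62.5 mm and 10.7 degrees, less where a joint would pass 70% of its speed; a pose out of reach is approached as far as the arm can. A call is refused whole if a number of a shift passes 62.5 or a number of a turn 10.7, either way. A call with a gripper value outside its range is refused whole. The fingers move at their own pace and stop on an object; "squeeze" is the grip in N (left out, the last holds). Time passes only in rows, so rows that do not move let the fingers close. It gives the time, the measured TCP pose, the force and the opening at its end, in the units of the state.
- ctrl.observe(): the state, without advancing time (a new reading comes with each control period).
- eyes.camera(name): name is "scene" or "top" or "wrist"; returns a dict with "frame" (420x560x3 uint8, red, green, blue), "range_z" (420x560 float32, mm along the optical axis (not along the pixel's ray), 0 where there is no reading), "camera_matrix" (3x3 intrinsics, pixels), "rvec" (rotation vector, rad) and "tvec" (3), from world to camera coordinates, as OpenCV has them. Camera axes: x right, y down, z forward; pixel columns grow to the right and rows downward; lengths in mm; the calibration is good to about 2 mm. A picture is of the moment at which its call begins.
- hand_in(): hands the job in, once; it reports no verdict.
The state is a dict: "time_s": time; "joint_pos": joint angles; "dq": joint speeds; "tau": joint torques, N m; "ee_pos": TCP position; "tcp_rot": TCP orientation; "force": force on the tool from outside, world axes, zero at the start; "torque": the same for the moment, N m; "grip_width": finger opening in mm.
Only numpy, scipy, OpenCV 4.12 (cv2) and the standard library are available. Lean on these libraries where they do the work, as an engineer would, in place of code of your own. Each camera call takes 0.05 s, during which the arm holds its last target. There are 200 camera calls.

TASK

Close the vial with the stoppering press: push the carriage in by its blue tab until it stops, so that the vial stands under the ram, then reach down through the yellow-framed window in the clear guard and press the red lever pad all the way down, so that the ram drives the stopper fully into the vial. Let the lever come back up and push the carriage all the way out again. Do not touch the guard or its frame at any time, and leave the bottle, the timer and the block of finished vials where they stand.

Things in the scene. Friction and masses are not known exactly. Their poses are not given: they have to be found in the camera images.
- press: Grey bench press, fixed, base 185 x 138 mm. Origin: on the bench under the ram's axis; x points back to its column, y to the robot's left where the carriage comes out, z up; turned by -0.12 to 0.3 rad. Carriage guide: y = -65 to +185 mm, 62 mm wide, 32 mm high. Behind it: mixers 130 mm high beyond world x = 0.61 m; a pipette stand about 0.3 m high near world x 0.66, y -0.2 m, to be swung past in front.
- guard: Clear plastic hood over the press, fixed to it, same origin and axes as the press: front panel at x = -92 mm, sides at y = -60 and +60 mm, open at the back from x = +40 mm, roof up to z = 169 mm, with a yellow frame up to z = 172 mm round the window in the roof. The left side has a tunnel, 70 mm wide and 110 mm high, for the vial. Not to be touched.
- window_centre (a point): Centre of the window in the guard's level roof, at the frame's top, 172 mm above the bench. The opening is 66 mm along the press's x and 90 mm along its y; it lies straight above the lever pad.
- lever_pad (a point): Centre of the top of the ridged red pad on the end of the steel lever, 34 mm along the press's x and 40 mm along y. At rest it is 160 mm above the bench (12 mm below the frame's top), fully pressed 139 mm; it goes nearly straight down.
- lever (a joint): Lever angle in rad: 0 = up (a spring brings it back), 0.20 = fully down against its stop. The hinge is at the column, 105 mm behind the pad. It takes about 4 N on the pad at first and about 10 N near the end while the stopper goes in.
- tab (a point): Centre of the carriage's upright blue push tab, a plate 44 mm wide along the press's x, 6 mm thick along its y and 68 mm high (32 to 100 mm above the bench); this point is 80 mm above the bench, level with the carriage's middle line. With the carriage home the tab stands at the press's y = 158 mm, 98 mm outside the guard's side; fully out it is at y = 233 mm.
- carriage (a joint): Travel of the vial carriage in m: 0 = fully out (vial outside the guard, 75 mm from the ram's axis), 0.075 = home against its stop, vial under the ram. It slides towards the press's -y as it goes in; friction about 2 N holds it where it is left.
- stopper (a joint): How far the red-topped rubber stopper has been driven into the vial, in m: 0 = standing 8 mm proud, 0.008 = seated (the lever's full stroke seats it). It stays where it is pushed (4 N).
- vial_block: Loose blue block 64 x 94 x 28 mm with five finished, stoppered vials, 59 mm high in all, on the bench beside the press's right side. Origin under its centre. Leave alone.
- bottle_small: Loose small reagent bottle with a green cap, 45 mm across, 92 mm high, in front of the carriage guide. Origin under its centre. Leave alone.
- timer: Loose white lab timer, 43 x 66 x 57 mm, further right. Origin under its centre. Leave alone.

How it is judged (in metres and radians):
On the way, in this order (a step that is already met when the one before it is completed fails the run):
1. the carriage is pushed home, the stopper still proud and the lever up (value of joint carriage above 0.0725 m and value of joint stopper below 0.002 m and value of joint lever below 0.05 rad), for 0.2 s.
2. the lever is fully down and the stopper seated, with the carriage home (value of joint carriage above 0.0725 m and value of joint lever above 0.185 rad and value of joint stopper above 0.0066 m), for 0.2 s.
At the end, for the whole second after the job is handed in: The stopper is driven in at least 6.6 of its 8 mm, the lever is back up (within 0.02 rad), the carriage is out again (within 6 mm of its outer stop) and the bystanders are at rest (value of joint stopper above 0.0066 m and value of joint lever below 0.02 rad and value of joint carriage below 0.006 m and linear speed of each of vial_block, bottle_small, timer below 0.01 m/s); the robot touches nothing.
It fails at once if the robot touches the guard or its window frame (contact force between any of the arm, the fingers and guard above 0.3 N).
It fails at once if the block of finished vials is lifted or shifted by more than 15 mm, or tipped (distance of vial_block from where it was at the start of the episode above 0.015 m or angle between vial_block's own z axis and vertical above 0.3 rad).
It fails at once if the bottle is lifted or shifted by more than 15 mm, or tipped (distance of bottle_small from where it was at the start of the episode above 0.015 m or angle between bottle_small's own z axis and vertical above 0.3 rad).
It fails at once if the timer is lifted or shifted by more than 15 mm, or tipped (distance of timer from where it was at the start of the episode above 0.015 m or angle between timer's own z axis and vertical above 0.3 rad).
It also fails if it takes over 54 s, if anything falls off the work surface, if the arm or the gripper's body presses on something with over 40 N, if the wrist force passes 120 N, or if a joint passes its speed limit or range.

## Working session

There is one attempt and no reset: what is moved stays moved. The work goes in short steps, Python scripts to look and compute and a tool call to move; the robot and the scene stay as the last step left them, time stands still between calls to the robot, and variables do not carry over. Pictures are saved under pics/ and viewed, about 8 in all and at most 12, crops included, and the job is handed in when it is done.

Besides the shell and the picture viewer there is one more tool, called as name([rows], argument=value, ...), one row to a line, values as JSON. step_arm: Moves the arm, as the interface text tells. Its arguments: {"type":"object","properties":{"rows":{"type":"array","items":{"type":"object","properties":{"gripper":{"type":"number"},"translation":{"type":"array","items":{"type":"number"}},"twist":{"type":"number"}}}},"squeeze":{"type":"number"}},"required":["rows"]}

```bash
mkdir -p pics
cat > h.py <<'E'
import numpy as np,cv2
from rig import ctrl,eyes
def shot(n,f=None):
    c=eyes.camera(n)
    if f: cv2.imwrite('pics/'+f,c['frame'][:,:,::-1])
    return c
def world(c):
    K=np.array(c['camera_matrix']);R=cv2.Rodrigues(np.array(c['rvec'],float))[0];t=np.array(c['tvec'],float).ravel()
    z=c['range_z'].astype(float);v,u=np.indices(z.shape)
    p=np.stack([(u-K[0,2])/K[0,0]*z,(v-K[1,2])/K[1,1]*z,z],-1)
    w=(p-t)@R
    w[z<=0]=np.nan
    return w
def proj(c,p):
    return cv2.projectPoints(np.array(p,float).reshape(-1,3),np.array(c['rvec'],float),np.array(c['tvec'],float),np.array(c['camera_matrix'],float),None)[0][:,0]
E
python3 - <<'E'
from h import *
s=ctrl.observe();print(s)
a=shot('scene','s1.png');b=shot('top','t1.png')
np.savez('s1.npz',**a);np.savez('t1.npz',**b)
E
```

```text
{'time_s': 0.0, 'joint_pos': array([-1.26800713e+00,  4.23851914e-01,  1.63067327e+00,  2.34689927e-05,
        1.08860151e+00, -1.89817229e-02]), 'dq': array([ 0.00089479,  0.0003025 , -0.00025617, -0.00016467, -0.000842  ,
        0.00042949]), 'tau': array([-2.25315939e-04, -5.44626045e+01, -2.73662800e+01,  6.44248375e-02,
        2.27520405e-02, -1.41087335e-04]), 'ee_pos': array([ 197.54243105, -592.42012683,  246.90132927]), 'tcp_rot': array([-3.09952240e+00, -5.02998305e-01,  3.08323587e-04]), 'force': array([-0.19765029,  0.79635363, -0.60948828]), 'torque': array([ 0.00297106, -0.01724202, -0.01165273]), 'grip_width': 87.9047277120469}
```

View pics/s1.png

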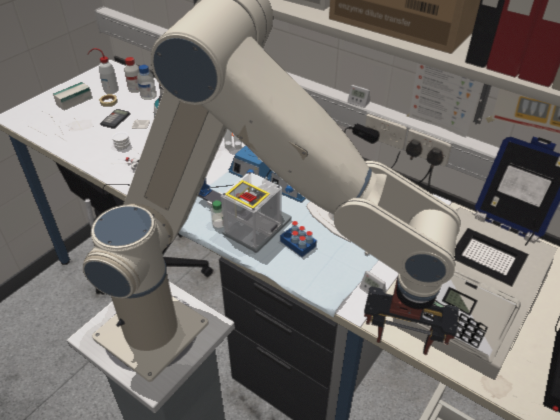

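View pics/t1.png

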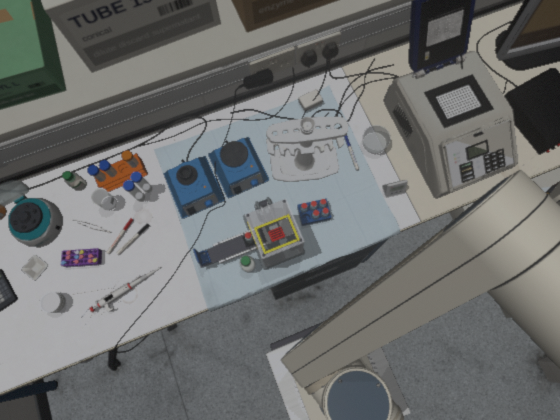

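The scene view shows the press with its yellow frame at about (250,192). In the top view the frame is at (277,235), the blue tab at (203,256), the green-capped bottle at (247,263) and the vial block at (315,211). Next I'll measure them.

```bash
cat > m.py <<'E'
from h import *
b=dict(np.load('t1.npz'));a=dict(np.load('s1.npz'))
def ray(c,uv,z0):
    K=np.array(c['camera_matrix']);R=cv2.Rodrigues(c['rvec'].astype(float))[0];t=c['tvec'].ravel()
    o=-R.T@t; d=(np.c_[uv,np.ones(len(uv))]@np.linalg.inv(K).T)@R
    return o+d*((z0-o[2])/d[:,2])[:,None]
def rep(c,name):
    hsv=cv2.cvtColor(c['frame'],cv2.COLOR_RGB2HSV);w=world(c)
    m=cv2.inRange(hsv,(22,120,120),(34,255,255))
    n,l,st,ce=cv2.connectedComponentsWithStats(m,connectivity=8)
    i=1+np.argmax(st[1:,4]);v,u=np.nonzero(l==i)
    P=ray(c,np.c_[u,v].astype(float),172.)
    r=cv2.minAreaRect(P[:,:2].astype(np.float32));print(name,'frame',st[i],r, 'depth z',np.nanpercentile(w[l==i][:,2],[5,50,95]))
    # homogenous extents
    for lab,lo,hi in(('red',(0,150,90),(6,255,255)),('blue',(100,120,40),(125,255,255)),('green',(45,100,40),(85,255,255))):
        m=cv2.inRange(hsv,lo,hi);n,l,st,ce=cv2.connectedComponentsWithStats(m)
        for i in range(1,n):
            q=w[l==i];md=np.nanmedian(q,0)
            if st[i,4]>12 and 350<md[0]<750 and -350<md[1]<350: print(name,lab,st[i],ce[i].round(),md.round(),np.nanmin(q,0).round(),np.nanmax(q,0).round())
rep(b,'top');rep(a,'scene')
f=b['frame'][190:290,180:340,::-1];cv2.imwrite('pics/t1c.png',cv2.resize(f,None,fx=5,fy=5,interpolation=cv2.INTER_CUBIC))
E
python3 m.py
```

```text
top frame [255 215  44  39 254] ((426.5250244140625, 9.17226791381836), (78.01648712158203, 101.45812225341797), 0.04582395777106285) depth z [168.54577669 172.89844532 176.03589661]
top red [269 229  16  12  67] [276. 235.] [423.  12. 161.] [413.  -9. 155.] [444.  27. 168.]
top blue [214 147  45  37 628] [236. 168.] [679.  47.  86.] [645. -19.  21.] [767. 106. 109.]
top blue [167 159  46  46 927] [190. 184.] [681. 188.  87.] [635. 135.  35.] [764. 257. 104.]
top blue [251 180   7   6  29] [254. 182.] [634.   7.  56.] [625.  -3.  50.] [640.  16.  60.]
top blue [205 200   7   6  33] [208. 203.] [623. 160.  56.] [615. 151.  48.] [631. 170.  61.]
top blue [307 211   5   5  16] [309. 212.] [ 484. -118.   30.] [ 476. -126.   24.] [ 490. -112.   34.]
top blue [307 216   8   6  23] [310. 219.] [ 462. -113.   27.] [ 455. -123.    4.] [ 481. -104.   32.]
top green [242 257   7   7  41] [245. 260.] [406. 116.  93.] [396. 106.  87.] [415. 126.  99.]
scene frame [226 180  43  28 209] ((426.8076171875, 8.086898803710938), (102.44641876220703, 79.65180969238281), 89.87349700927734) depth z [125.54
[... 315 characters left out ...]
] [ 469. -156.   64.]
scene blue [236 147  33  30 330] [252. 160.] [653. 175.  84.] [633. 117.  31.] [688. 237.  94.]
scene blue [268 171   3   8  14] [269. 175.] [670. 116.  29.] [638.  89.  19.] [683. 118.  53.]
scene blue [200 183  11  13  74] [204. 190.] [474. 227.  40.] [451. 215.  30.] [489. 245.  63.]
scene blue [286 186   7   6  30] [289. 188.] [628.   1.  53.] [621.  -6.  44.] [638.  13.  61.]
scene blue [297 195   7   6  26] [299. 198.] [640. -34.  23.] [632. -44.  13.] [647. -25.  36.]
scene blue [281 229  35  27 287] [296. 243.] [ 459. -143.   22.] [ 441. -186.    2.] [507. -87.  35.]
scene green [213 201   8   7  43] [216. 204.] [402. 114.  92.] [390. 102.  84.] [416. 126.  98.]
```

View pics/t1c.png

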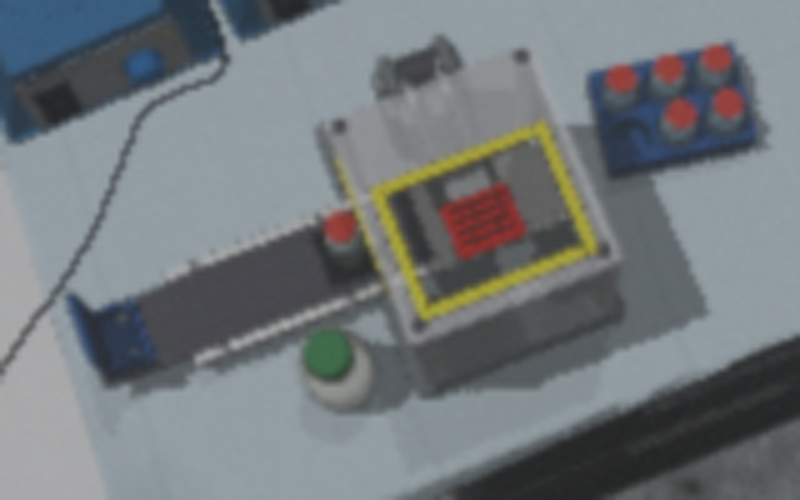

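Window centre is about (426.6, 9) with yaw near 0, and both cameras agree. Next I'll measure the carriage line (tab and stopper).

```bash
cat >> m.py <<'E'
print('-----')
for n,c in(('top',b),('scene',a)):
    w=world(c);hsv=cv2.cvtColor(c['frame'],cv2.COLOR_RGB2HSV).astype(int)
    s=(w[...,0]>400)&(w[...,0]<540)&(w[...,1]>175)&(w[...,1]<290)&(w[...,2]>8)
    q=w[s];
    t=q[q[:,2]>60];print(n,len(q),'high pts',len(t));
    if len(t): print(t.round()[:40].tolist())
    # stopper / red near y 50..130
    s=(w[...,0]>400)&(w[...,0]<540)&(w[...,1]>65)&(w[...,1]<110)&(w[...,2]>45)&(hsv[...,1]>110)&((hsv[...,0]<12)|(hsv[...,0]>170))
    print('stop',w[s].round().tolist())
    s=(w[...,0]>400)&(w[...,0]<540)&(w[...,1]>110)&(w[...,1]<210)&(w[...,2]>26)&(w[...,2]<38)
    print('guide',s.sum()); q=w[s]
    for y in range(110,210,20):
        k=q[(q[:,1]>=y)&(q[:,1]<y+20)]
        if len(k): print(y,np.percentile(k[:,0],[2,50,98]).round(1))
# straight edges of yellow frame: line fit each side, top cam
for c in(b,a):
    hsv=cv2.cvtColor(c['frame'],cv2.COLOR_RGB2HSV);m=cv2.inRange(hsv,(22,120,100),(34,255,255));n,l,st,ce=cv2.connectedComponentsWithStats(m);i=1+np.argmax(st[1:,4]);v,u=np.nonzero(l==i)
    P=ray(c,np.c_[u,v].astype(float),172.)[:,:2]
    from scipy.optimize import minimize
    def cost(x):
        cs,sn=np.cos(x[2]),np.sin(x[2]);d=P-x[:2];X=d[:,0]*cs+d[:,1]*sn;Y=-d[:,0]*sn+d[:,1]*cs
        return np.minimum(np.abs(np.maximum(abs(X)-x[3],abs(Y)-x[3]-12)),5).sum()
    r=min((minimize(cost,[426,9,y,36],method='Nelder-Mead',options=dict(xatol=1e-3,fatol=1e-3,maxiter=3000)) for y in(-.1,0,.1,.2)),key=lambda r:r.fun);print('rect',r.x.round(3),r.fun/len(P))
E
python3 m.py|sed '1,/-----/d'
```

```text
top 475 high pts 62
[[490.0, 242.0, 103.0], [490.0, 240.0, 99.0], [489.0, 244.0, 97.0], [487.0, 241.0, 100.0], [487.0, 239.0, 95.0], [483.0, 242.0, 104.0], [482.0, 239.0, 103.0], [486.0, 239.0, 83.0], [481.0, 243.0, 101.0], [480.0, 240.0, 102.0], [483.0, 240.0, 85.0], [487.0, 240.0, 66.0], [487.0, 238.0, 61.0], [478.0, 243.0, 104.0], [477.0, 241.0, 101.0], [477.0, 239.0, 97.0], [482.0, 240.0, 74.0], [476.0, 245.0, 100.0], [475.0, 242.0, 100.0], [474.0, 240.0, 98.0], [476.0, 239.0, 86.0], [481.0, 239.0, 64.0], [472.0, 243.0, 100.0], [471.0, 240.0, 100.0], [473.0, 239.0, 88.0], [477.0, 239.0, 68.0], [468.0, 243.0, 106.0], [468.0, 241.0, 101.0], [468.0, 239.0, 98.0], [472.0, 239.0, 76.0], [468.0, 245.0, 96.0], [466.0, 242.0, 99.0], [465.0, 240.0, 97.0], [468.0, 239.0, 82.0], [464.0, 244.0, 96.0], [462.0, 241.0, 100.0], [462.0, 239.0, 93.0], [467.0, 239.0, 72.0], [460.0, 244.0, 101.0], [458.0, 241.0, 102.0]]
stop [[478.0, 86.0, 98.0], [477.0, 83.0, 97.0], [475.0, 80.0, 103.0], [475.0, 78.0, 96.0], [477.0, 90.0, 97.0], [475.0, 87.0, 98.0], [474.0, 84.0, 97.0], [474.0, 81.0, 94.0], [471.0,
[... 257 characters left out ...]
.0, 93.0], [466.0, 78.0, 96.0], [468.0, 90.0, 95.0], [467.0, 87.0, 94.0], [466.0, 85.0, 95.0], [463.0, 82.0, 99.0]]
guide 624
110 [441.2 469.3 500.2]
130 [441.  468.9 501. ]
150 [441.6 468.6 499.8]
170 [440.9 471.  500.2]
190 [446.9 469.6 495.6]
scene 286 high pts 7
[[489.0, 239.0, 72.0], [487.0, 237.0, 70.0], [480.0, 235.0, 71.0], [489.0, 240.0, 63.0], [479.0, 235.0, 67.0], [484.0, 235.0, 64.0], [479.0, 235.0, 63.0]]
stop [[457.0, 67.0, 109.0], [468.0, 77.0, 92.0]]
guide 139
150 [441.9 469.3 478.2]
170 [439.2 467.9 499.3]
190 [448.8 469.1 496.1]
rect [4.26555e+02 9.24300e+00 1.00000e-03 3.59880e+01] 1.5194556484628208
rect [4.26333e+02 8.59000e+00 4.00000e-03 3.57020e+01] 2.0298759163365405
```

Press pose: origin about (470, 9), yaw about 0, tab at y=242 (outer face 245) and x 449–492. These match the given sizes. I'll raise the arm, close the jaws and turn so that tool x points along world +y.

step_arm([
  {"gripper": 0, "translation": [0, 0, -40], "twist": 0},
  {"gripper": 0, "translation": [0, 0, -30], "twist": 0},
  {"gripper": 0, "translation": [0, 0, 0], "twist": -10.2},
  {"gripper": 0, "translation": [0, 0, 0], "twist": -10.2},
  {"gripper": 0, "translation": [0, 0, 0], "twist": -10.2},
  {"gripper": 0, "translation": [0, 0, 0], "twist": -10.2},
  {"gripper": 0, "translation": [0, 0, 0], "twist": -10.2},
  {"gripper": 0, "translation": [0, 0, 0], "twist": -10.2},
  {"gripper": 0, "translation": [0, 0, 0], "twist": -10.2},
  {"gripper": 0, "translation": [0, 0, 0], "twist": 0},
], squeeze=10)

```text
time_s: 1.35
ee_pos: [196.8, -590.0, 314.5]
tcp_rot: [-2.175, -2.254, -0.008]
force: [-0.1, 0.5, -0.8]
grip_width: 0.6
```

step_arm([
  {"gripper": 0, "translation": [38, 41, 0], "twist": 1},
  {"gripper": 0, "translation": [38, 41, 0], "twist": 1},
  {"gripper": 0, "translation": [38, 41, 0], "twist": 0},
  {"gripper": 0, "translation": [38, 41, 0], "twist": 0},
  {"gripper": 0, "translation": [38, 41, 0], "twist": 0},
  {"gripper": 0, "translation": [50, 14, 0], "twist": 0},
  {"gripper": 0, "translation": [50, 14, 0], "twist": 0},
  {"gripper": 0, "translation": [50, 14, 0], "twist": 0},
  {"gripper": 0, "translation": [50, 14, 0], "twist": 0},
  {"gripper": 0, "translation": [50, 14, 0], "twist": 0},
])

```text
time_s: 2.6
ee_pos: [487.2, -141.9, 316.5]
tcp_rot: [-2.272, -2.156, -0.008]
force: [1.2, 0.3, 0.5]
grip_width: 0.8
```

step_arm([
  {"gripper": 0, "translation": [53, -2, 0], "twist": -1},
  {"gripper": 0, "translation": [53, -2, 0], "twist": -1},
  {"gripper": 0, "translation": [53, -2, 0], "twist": -0.5},
  {"gripper": 0, "translation": [53, -2, 0], "twist": 0},
  {"gripper": 0, "translation": [53, -2, 0], "twist": 0},
  {"gripper": 0, "translation": [53, -2, 0], "twist": 0},
  {"gripper": 0, "translation": [50, -2, 0], "twist": 0},
  {"gripper": 0, "translation": [40, -2, 0], "twist": 0},
  {"gripper": 0, "translation": [0, 0, 0], "twist": 0},
])

```text
time_s: 3.72
ee_pos: [483.0, 283.0, 320.8]
tcp_rot: [-2.262, -2.167, -0.01]
force: [0.3, -0.1, 0.5]
grip_width: 0.7
```

step_arm([
  {"gripper": 0, "translation": [-5, -6, 55], "twist": -1.5},
  {"gripper": 0, "translation": [-5, -6, 55], "twist": -1},
  {"gripper": 0, "translation": [-2, 0, 55], "twist": 0},
  {"gripper": 0, "translation": [0, 0, 30], "twist": 0},
  {"gripper": 0, "translation": [0, 0, 0], "twist": 0},
])

```text
time_s: 4.35
ee_pos: [471.3, 270.0, 122.0]
tcp_rot: [-2.231, -2.201, -0.013]
force: [0.3, 0.5, -0.3]
grip_width: 0.1
```

Run:
```python
from h import *
c=shot('wrist','w1.png');t=shot('top')
print(ctrl.observe()['ee_pos'])
f=t['frame'][190:290,180:340,::-1]
cv2.imwrite('pics/j1.png',np.hstack([cv2.resize(c['frame'][:,:,::-1],(400,300)),cv2.resize(f,(400,300),interpolation=cv2.INTER_CUBIC)]))
```

```text
[472.91010174 271.19689651 124.40978189]
```

View pics/j1.png

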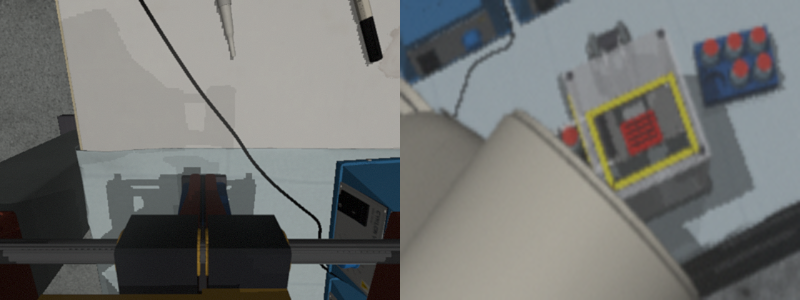

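The wrist view shows the closed fingers just outside the blue tab, clear and centred. I'll descend and push.

step_arm([
  {"gripper": 0, "translation": [0, -1, 32], "twist": -0.5},
  {"gripper": 0, "translation": [0, 0, 0], "twist": 0},
  {"gripper": 0, "translation": [-12, 0, 0], "twist": 0},
  {"gripper": 0, "translation": [-12, 0, 0], "twist": 0},
  {"gripper": 0, "translation": [-12, 0, 0], "twist": 0},
  {"gripper": 0, "translation": [-12, 0, 0], "twist": 0},
  {"gripper": 0, "translation": [-12, 0, 0], "twist": 0},
])

```text
time_s: 5.32
ee_pos: [477.1, 210.2, 99.9]
tcp_rot: [-2.227, -2.213, -0.044]
force: [0.2, 2.6, -0.3]
grip_width: 0.6
```

step_arm([
  {"gripper": 0, "translation": [-8, -3, 4], "twist": 0},
  {"gripper": 0, "translation": [-8, -3, 4], "twist": 0},
  {"gripper": 0, "translation": [-6, 0, 0], "twist": 0},
  {"gripper": 0, "translation": [-3, 0, 0], "twist": 0},
])

```text
time_s: 5.82
ee_pos: [471.6, 183.3, 91.1]
tcp_rot: [-2.229, -2.212, -0.046]
force: [0.9, 1.8, 2.7]
grip_width: 0.2
```

step_arm([
  {"gripper": 0, "translation": [-4, 0, 0], "twist": 0},
  {"gripper": 0, "translation": [-4, 0, 0], "twist": 0},
  {"gripper": 0, "translation": [-4, 0, 0], "twist": 0},
])

```text
time_s: 6.2
ee_pos: [471.8, 180.9, 91.5]
tcp_rot: [-2.23, -2.198, -0.066]
force: [-5.2, 34.1, -5.1]
grip_width: 0.5
```

The push force jumped to 34 N at y≈181, which matches the predicted home position. I'll ease off, back away and rise.

step_arm([
  {"gripper": 0, "translation": [0, 0, 0], "twist": 0},
  {"gripper": 0, "translation": [0, 0, 0], "twist": 0},
  {"gripper": 0, "translation": [15, 0, 0], "twist": 0},
  {"gripper": 0, "translation": [15, 0, 0], "twist": 0},
  {"gripper": 0, "translation": [0, 0, -50], "twist": 0},
  {"gripper": 0, "translation": [0, 0, -60], "twist": 0},
  {"gripper": 0, "translation": [0, 0, -60], "twist": 0},
  {"gripper": 0, "translation": [0, 0, -40], "twist": 0},
  {"gripper": 0, "translation": [0, 0, 0], "twist": 0},
])

```text
time_s: 7.32
ee_pos: [466.9, 209.0, 308.2]
tcp_rot: [-2.226, -2.2, -0.06]
force: [0.1, -0.0, -0.1]
grip_width: 0.4
```

Run:
```python
from h import *
b=shot('top');w=world(b);a=shot('scene');wa=world(a)
print(ctrl.observe()['ee_pos'],ctrl.observe()['tcp_rot'])
for w in(w,wa):
    s=(w[...,0]>440)&(w[...,0]<500)&(w[...,1]>140)&(w[...,1]<260)&(w[...,2]>60)&(w[...,2]<106)
    print(s.sum(),np.percentile(w[s],[5,50,95],0).round() if s.sum() else '')
f=lambda c,x0,x1,y0,y1:cv2.resize(c['frame'][y0:y1,x0:x1,::-1],(400,300),interpolation=cv2.INTER_CUBIC)
cv2.imwrite('pics/j2.png',np.hstack([f(b,180,340,180,300),f(a,180,320,140,245)]))
```

```text
[465.24714943 208.26271991 304.74140349] [-2.22455736 -2.1988109  -0.05065518]
0 
114 [[450. 160.  63.]
 [469. 164.  83.]
 [491. 169. 101.]]
```

View pics/j2.png

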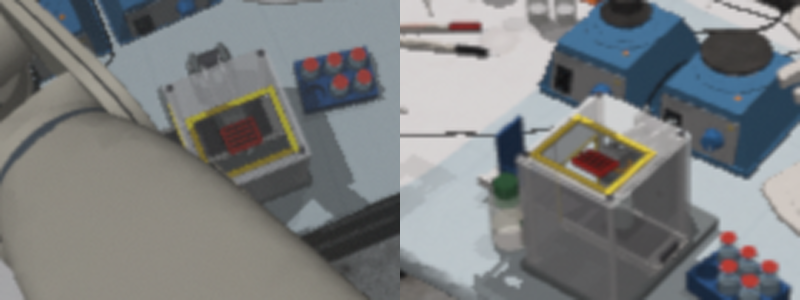

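The scene crop shows the tab at (510,150), now close to the guard and measured at y≈166, so the carriage is home. The lever pad is visible in the frame at (600,162). I'll go over the window.

step_arm([
  {"gripper": 0, "translation": [-45, -8, 0], "twist": 0},
  {"gripper": 0, "translation": [-45, -8, 0], "twist": 0},
  {"gripper": 0, "translation": [-45, -8, 0], "twist": 0},
  {"gripper": 0, "translation": [-35, -8, 0], "twist": 0},
  {"gripper": 0, "translation": [-25, -8, 0], "twist": 0},
  {"gripper": 0, "translation": [0, 0, 0], "twist": 0},
])

```text
time_s: 8.18
ee_pos: [416.2, 9.7, 286.6]
tcp_rot: [-2.213, -2.192, -0.024]
force: [0.1, 0.9, 1.1]
grip_width: 0.8
```

step_arm([
  {"gripper": 0, "translation": [0, 10, 30], "twist": 0},
  {"gripper": 0, "translation": [0, 0, 35], "twist": 0},
  {"gripper": 0, "translation": [0, 0, 0], "twist": 0},
])

```text
time_s: 8.55
ee_pos: [425.5, 13.5, 217.6]
tcp_rot: [-2.211, -2.189, -0.02]
force: [-0.9, 0.2, 0.4]
grip_width: 0.7
```

Run:
```python
from h import *
for i in range(3):
    c=shot('wrist','w2.png'); s=ctrl.observe();print(s['ee_pos'].round(1))
R=cv2.Rodrigues(s['tcp_rot'])[0];print('tip',s['ee_pos']+25*R[:,2],R.round(3))
```

```text
[426.6  13.5 218.9]
[427.4  13.3 220. ]
[427.9  13.2 220.7]
tip [427.80062882  13.90916529 195.73253498] [[ 0.01   1.    -0.005]
 [ 0.999 -0.01   0.03 ]
 [ 0.03  -0.005 -1.   ]]
```

View pics/w2.png

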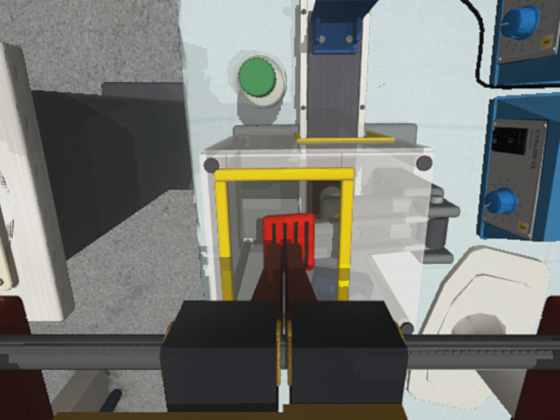

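The wrist view shows the closed fingers centred inside the yellow frame (columns 222–350) and over the red pad at (288,240). I'll descend.

step_arm([
  {"gripper": 0, "translation": [-4, -1, 14], "twist": 0},
  {"gripper": 0, "translation": [-1, 0, 12], "twist": 0},
  {"gripper": 0, "translation": [0, 0, 8], "twist": 0},
])

```text
time_s: 9.07
ee_pos: [428.4, 9.1, 186.9]
tcp_rot: [-2.217, -2.196, -0.034]
force: [0.8, -0.3, 1.6]
grip_width: 0.5
```

step_arm([
  {"gripper": 0, "translation": [0, -1, 6], "twist": 0},
  {"gripper": 0, "translation": [0, 0, 6], "twist": 0},
  {"gripper": 0, "translation": [0, 0, 6], "twist": 0},
  {"gripper": 0, "translation": [0, 0, 5], "twist": 0},
])

```text
time_s: 9.57
ee_pos: [425.0, 9.2, 163.4]
tcp_rot: [-2.215, -2.194, -0.027]
force: [-9.8, -0.8, 39.7]
grip_width: 0.7
```

The force is 40 N with the tip at z≈138.4, so the lever is at its stop. I'll hold, then retract.

step_arm([
  {"gripper": 0, "translation": [0, 0, 1], "twist": 0},
  {"gripper": 0, "translation": [0, 0, 1], "twist": 0},
  {"gripper": 0, "translation": [0, 0, 1], "twist": 0},
])

```text
time_s: 9.95
ee_pos: [425.1, 9.2, 164.0]
tcp_rot: [-2.215, -2.193, -0.026]
force: [-6.2, 0.1, 18.7]
grip_width: 0.7
```

step_arm([
  {"gripper": 0, "translation": [0, 0, 2], "twist": 0},
  {"gripper": 0, "translation": [0, 0, 2], "twist": 0},
  {"gripper": 0, "translation": [0, 0, 2], "twist": 0},
  {"gripper": 0, "translation": [0, 0, 2], "twist": 0},
])

```text
time_s: 10.45
ee_pos: [425.1, 9.2, 163.5]
tcp_rot: [-2.214, -2.194, -0.026]
force: [-10.9, -0.5, 36.7]
grip_width: 0.2
```

The position didn't change while the force doubled, so this is a hard stop. I'll retract straight up.

step_arm([
  {"gripper": 0, "translation": [0, 0, -12], "twist": 0},
  {"gripper": 0, "translation": [0, 0, -15], "twist": 0},
  {"gripper": 0, "translation": [0, 0, -20], "twist": 0},
  {"gripper": 0, "translation": [0, 0, -40], "twist": 0},
  {"gripper": 0, "translation": [0, 0, -45], "twist": 0},
  {"gripper": 0, "translation": [0, 0, 0], "twist": 0},
])

```text
time_s: 11.2
ee_pos: [427.9, 5.3, 300.3]
tcp_rot: [-2.218, -2.196, -0.035]
force: [0.3, 0.5, -0.0]
grip_width: 0.0
```

step_arm([
  {"gripper": 0, "translation": [35, 10, 0], "twist": 0},
  {"gripper": 0, "translation": [40, 10, 0], "twist": 0},
  {"gripper": 0, "translation": [35, 10, 0], "twist": 0},
  {"gripper": 0, "translation": [15, 8, 0], "twist": 0},
  {"gripper": 0, "translation": [0, 0, 0], "twist": 0},
  {"gripper": 0, "translation": [0, 0, 0], "twist": 0},
])

```text
time_s: 11.95
ee_pos: [465.9, 131.4, 298.3]
tcp_rot: [-2.219, -2.192, -0.025]
force: [-0.4, -0.3, 0.7]
grip_width: 0.6
```

Run:
```python
from h import *
a=shot('scene');w=world(a);c=shot('wrist');s=ctrl.observe()
print(s['ee_pos'],s['tcp_rot'])
q=(w[...,0]>440)&(w[...,0]<500)&(w[...,1]>140)&(w[...,1]<260)&(w[...,2]>60)&(w[...,2]<106)
print(q.sum(),np.percentile(w[q],[5,50,95],0).round())
f=lambda c,x0,x1,y0,y1:cv2.resize(c['frame'][y0:y1,x0:x1,::-1],(400,300),interpolation=cv2.INTER_CUBIC)
cv2.imwrite('pics/j3.png',np.hstack([f(c,0,560,0,420),f(a,180,320,140,245)]))
```

```text
[466.04731085 131.2904443  298.64702068] [-2.21965156 -2.19131275 -0.0261465 ]
117 [[451. 160.  61.]
 [470. 164.  83.]
 [491. 169. 101.]]
```

View pics/j3.png

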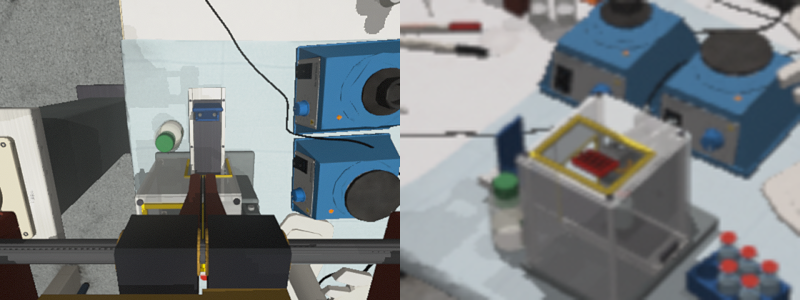

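Run:
```python
from h import *
c=shot('wrist');s=ctrl.observe()
R=cv2.Rodrigues(np.array(c['rvec'],float))[0]
print('cam',(-R.T@np.array(c['tvec']).ravel()).round(),'axis',R[2].round(2),s['ee_pos'].round())
Rt=cv2.Rodrigues(s['tcp_rot'])[0]
print(proj(c,[[470,167,100],[426.6,9,172],s['ee_pos']+25*Rt[:,2]]).round())
w=world(c);q=(w[...,0]>440)&(w[...,0]<500)&(w[...,1]>140)&(w[...,1]<180)&(w[...,2]>85)&(w[...,2]<106)
print(q.sum(),np.percentile(w[q],[5,50,95],0).round())
```

```text
cam [468. 211. 440.] axis [-0.01 -0.28 -0.96] [466. 131. 299.]
[[287. 153.]
 [243. 334.]
 [283. 260.]]
332 [[454. 164.  88.]
 [473. 167. 101.]
 [492. 169. 102.]]
```

The tab is confirmed at y 164–169 and the fingers will come down between it and the guard.

step_arm([
  {"gripper": 0, "translation": [2, 2, 50], "twist": 0},
  {"gripper": 0, "translation": [0, 0, 50], "twist": 0},
  {"gripper": 0, "translation": [0, 0, 50], "twist": 0},
  {"gripper": 0, "translation": [0, 0, 20], "twist": 0},
  {"gripper": 0, "translation": [0, 0, 0], "twist": 0},
])

```text
time_s: 12.72
ee_pos: [470.2, 135.4, 127.0]
tcp_rot: [-2.228, -2.189, -0.036]
force: [0.4, -0.3, 0.3]
grip_width: 0.6
```

step_arm([
  {"gripper": 0, "translation": [0, 0, 30], "twist": 0},
  {"gripper": 0, "translation": [0, 0, 0], "twist": 0},
  {"gripper": 0, "translation": [8, 0, 0], "twist": 0},
  {"gripper": 0, "translation": [12, 0, 0], "twist": 0},
  {"gripper": 0, "translation": [12, 0, 0], "twist": 0},
  {"gripper": 0, "translation": [12, 0, 0], "twist": 0},
  {"gripper": 0, "translation": [12, 0, 0], "twist": 0},
])

```text
time_s: 13.6
ee_pos: [474.6, 195.1, 104.7]
tcp_rot: [-2.233, -2.19, -0.046]
force: [1.1, -2.8, -2.0]
grip_width: 0.5
```

step_arm([
  {"gripper": 0, "translation": [8, -2, 5], "twist": 0},
  {"gripper": 0, "translation": [8, -2, 5], "twist": 0},
  {"gripper": 0, "translation": [6, 0, 1], "twist": 0},
  {"gripper": 0, "translation": [5, 0, 1], "twist": 0},
  {"gripper": 0, "translation": [4, 0, 1], "twist": 0},
])

```text
time_s: 14.22
ee_pos: [471.5, 227.5, 92.5]
tcp_rot: [-2.231, -2.196, -0.042]
force: [2.7, -36.3, 26.0]
grip_width: 0.3
```

The outer stop is reached: 36 N at y≈227.5, with about 229 expected. I'll back off and rise.

step_arm([
  {"gripper": 0, "translation": [0, 0, 0], "twist": 0},
  {"gripper": 0, "translation": [-12, 0, 0], "twist": 0},
  {"gripper": 0, "translation": [-8, 0, 0], "twist": 0},
  {"gripper": 0, "translation": [0, 0, -50], "twist": 0},
  {"gripper": 0, "translation": [0, 0, -60], "twist": 0},
  {"gripper": 0, "translation": [0, 0, -60], "twist": 0},
  {"gripper": 0, "translation": [0, 0, -30], "twist": 0},
  {"gripper": 0, "translation": [0, 0, 0], "twist": 0},
  {"gripper": 0, "translation": [0, 0, 0], "twist": 0},
])

```text
time_s: 15.35
ee_pos: [468.1, 198.0, 295.2]
tcp_rot: [-2.233, -2.19, -0.038]
force: [-0.4, 0.8, -1.0]
grip_width: 0.3
```

Run:
```python
from h import *
a=shot('scene');c=shot('wrist');s=ctrl.observe()
print(s['ee_pos'],s['force'])
for w in(world(a),world(c)):
    q=(w[...,0]>440)&(w[...,0]<500)&(w[...,1]>140)&(w[...,1]<260)&(w[...,2]>85)&(w[...,2]<106)
    print('tab',q.sum(),np.percentile(w[q],[5,50,95],0).round() if q.sum() else '')
for n,k in(('scene',a),('wrist',c)):
    w=world(k);h=cv2.cvtColor(k['frame'],cv2.COLOR_RGB2HSV);m=(cv2.inRange(h,(0,130,80),(8,255,255))>0)
    q=m&(abs(w[...,0]-470)<20)&(abs(w[...,1]-84)<20)&(w[...,2]>50)
    print(n,'stopper',q.sum(),np.percentile(w[q],[10,50,90],0).round() if q.sum() else '')
    q=m&(abs(w[...,0]-426)<25)&(abs(w[...,1]-9)<25)&(w[...,2]>130)
    print(n,'pad z',np.percentile(w[q],[10,50,90],0).round() if q.sum() else '')
f=lambda c,x0,x1,y0,y1:cv2.resize(c['frame'][y0:y1,x0:x1,::-1],(400,300),interpolation=cv2.INTER_CUBIC)
cv2.imwrite('pics/j4.png',np.hstack([f(c,0,560,0,420),f(a,180,320,140,245)]))
```

```text
[467.98238358 198.0581751  294.81680702] [0.19698741 0.54618147 0.23921652]
tab 50 [[450. 236.  86.]
 [472. 239.  95.]
 [493. 245. 103.]]
tab 323 [[454. 239.  89.]
 [473. 242. 101.]
 [492. 244. 102.]]
scene stopper 3 [[459.  68.  94.]
 [464.  69. 108.]
 [469.  77. 109.]]
scene pad z [[414. -11. 156.]
 [424.   4. 161.]
 [440.  22. 164.]]
wrist stopper 0 
wrist pad z
```

View pics/j4.png

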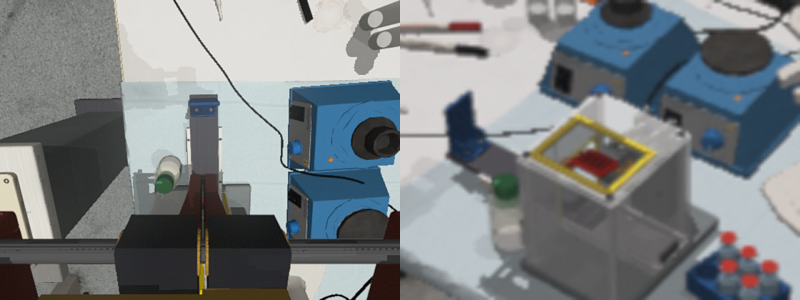

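The tab is back at y=242 and the lever pad is at 161 mm, so it's up. The fingers hide the stopper, so I'll move aside for one check.

step_arm([
  {"gripper": 0, "translation": [-50, -5, -8], "twist": 0},
  {"gripper": 0, "translation": [-50, -5, -8], "twist": 0},
  {"gripper": 0, "translation": [-50, -5, -5], "twist": 0},
  {"gripper": 0, "translation": [-50, -5, -5], "twist": 0},
  {"gripper": 0, "translation": [-50, -5, -5], "twist": 0},
  {"gripper": 0, "translation": [-40, 0, -5], "twist": 0},
  {"gripper": 0, "translation": [0, 0, 0], "twist": 0},
  {"gripper": 0, "translation": [0, 0, 0], "twist": 0},
])

```text
time_s: 16.45
ee_pos: [432.6, -99.4, 311.8]
tcp_rot: [-2.219, -2.182, -0.015]
force: [-0.0, 0.5, -0.2]
grip_width: 0.8
```

Run:
```python
from h import *
c=shot('wrist','w4.png');t=shot('top');s=ctrl.observe();print(s['ee_pos'],s['force'])
b0=dict(np.load('t1.npz'))
for n,k in(('before',b0),('top',t),('wrist',c)):
    w=world(k);h=cv2.cvtColor(k['frame'],cv2.COLOR_RGB2HSV);m=(cv2.inRange(h,(0,110,60),(10,255,255))>0)
    q=m&(abs(w[...,0]-470)<20)&(abs(w[...,1]-84)<20)&(w[...,2]>50)
    print(n,'stopper',q.sum(),np.percentile(w[q],[10,50,90],0).round(1).tolist() if q.sum() else '')
    g=(cv2.inRange(h,(45,100,40),(85,255,255))>0)&(abs(w[...,0]-405)<40)&(abs(w[...,1]-115)<40)
    print(' cap',np.nanmedian(w[g],0).round() if g.sum() else '')
```

```text
[432.83018241 -98.90027825 312.15574758] [-0.00465903  0.92789951  0.43795186]
before stopper 26 [[466.4, 78.0, 94.0], [471.1, 83.8, 96.9], [476.0, 89.8, 99.5]]
 cap [406. 116.  93.]
top stopper 27 [[466.1, 78.6, 86.0], [471.0, 84.7, 88.4], [476.2, 90.8, 90.3]]
 cap [405. 116.  93.]
wrist stopper 0 
 cap
```

View pics/w4.png

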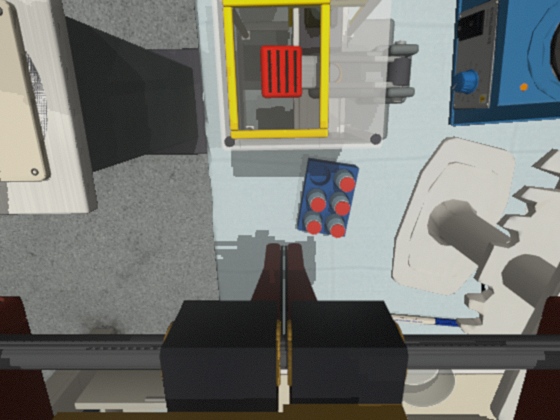

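The stopper top dropped from 96.9 to 88.4 mm, about 8 mm, so it's seated. The wrist view shows the vial block standing at (325,200) and the pad up at (283,72). The arm is clear of everything, so I'll hand in.

```bash
python3 -c "
from rig import hand_in;print(hand_in())"
```

```text
the job is handed in; nothing more can be done
None
```

The vial is stoppered and the carriage is out again. I handed the job in at about 16.5 s of the 54 s allowed; the hand-in gives no verdict.

**What I did:** I pushed the carriage home by its tab and pressed the lever down through the window to its stop. I let it come back up, then pushed the carriage out from the tab's inner side to the outer stop.

**Last checks:**
- **Carriage:** it met its stop at home, with the tab measured at y≈166 mm (167 expected). The tab is now back at its starting y≈242 mm.
- **Stopper:** the top went down from 96.9 to 88.4 mm. That is about 8.5 mm by camera, against a full travel of 8 mm, so within the camera's error of fully seated.
- **Lever:** pressed, the fingertips stopped at z≈138 mm while the force went on rising to about 40 N. It is up again, with the pad at 161 mm.
- **Bystanders:** the bottle cap is within 1 mm of where it was. The vial block is standing in the last picture, but I did not measure it again. I made no final check of the timer, though the arm did not work near it.
- **Guard:** I saw no sign of contact in the force readings, but the steps give only end-of-call forces. The arm is clear of everything.

The force readings were also the only check on the 0.2 s holds at home and at full press. I held both stops for more than 0.2 s.

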